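# Hold the filter holder over the tag reader

## Robot

A 6-joint arm with a two-finger parallel gripper is mounted at the origin on the work surface. World frame = base frame: x ahead of the robot, y to its left, z up, the work surface at z = 0. Lengths are in m, angles in degrees, forces in N, time in s.
With the tool pointing down it reaches from about 0.375 to 0.9 m from the base axis. Payload 3.1 kg.
Tool frame: the origin (TCP) lies where the fingers leave the gripper's body, on its centre line; the fingertips stand 70 mm ahead of it and the grasp point (between the pads) lies 51 mm ahead of it; z points along the fingers, y is the line along which they close (so a half turn about z gives the same grasp; the last joint's range is limited). The gripper opens to 87 mm and grips with 3 to 60 N. Pads are 19 mm wide; open, the fingers measure 117 mm over their backs; the gripper's body (75 mm by 190 mm) begins 51 mm behind the grasp point.
Start: joints at [53.887, 30.224, 82.088, -0, 67.689, -10.227], TCP at [0.273, 0.562, 0.292] pointing down, gripper open.
Joint ranges: [-176.69, 176.69], [-43.24, 126.21], [12.49, 139.97], [-82, 262], [0, 151.66], [-163.58, 163.58]. Speed limits (degrees/s): [159.86, 159.86, 180, 180, 180, 180].

## Interface

Orientations are given as a 3x3 rotation matrix whose columns are the frame's x, y, z axes.
In Python, from rig import readout, capture, calibration, bot, look_for gives the robot as it stands. The module is installed in compiled form; this text tells all that it offers.
- The arm moves only by the shell command python3 -m pendant 'ROWS'. ROWS is JSON, a list of rows, each a list of 7 numbers: the shift along the tool's x, y, z normalised to -1 to 1, where 1 is 200 mm, then the turn, a rotation vector about the tool's x, y, z normalised to -1 to 1, where 1 is 180 degrees, then the closure, from -1 (fully open) to 1 (shut). In form: [[dx, dy, dz, ax, ay, az, grip], ...]. A call has 1 to 8 rows; each row is the pose to reach, as a shift and turn from the pose commanded when the call began, along the tool's axes at that moment, turning the shorter way round; what a row does not reach only later rows make up. A row lasts 1/10 s, in which the tool goes at most 50 mm and 8.59 degrees, less where a joint would pass 70% of its speed; a pose out of reach is approached as far as the arm can. A call with a number of a shift or a turn outside -1 to 1 is refused whole. A call with a gripper value outside its range is refused whole. The fingers move at their own pace and stop on an object; the grip force is fixed at half the most. Time passes only in rows, so rows that repeat a pose let the fingers close. It gives the time, the measured TCP pose, the force, the opening and the grip force at its end, in the units of the state.
- readout.read_state(): the state, without advancing time (a new reading comes with each control period).
- capture(name): name is "side" or "top" or "wrist"; returns (picture, depth): 420x560x3 uint8, red, green, blue; 420x560 float32, m along the optical axis (not along the pixel's ray), 0 where there is no reading.
- calibration(name): a dict with "mtx" (3x3 intrinsics, pixels), "T" (4x4, takes a point from camera to world coordinates); the wrist camera has in their place "mount" (4x4, takes a point from camera to tool coordinates, whose origin is the TCP and whose axes are the flange's). Camera axes: x right, y down, z forward; pixel columns grow to the right and rows downward; lengths in m; the calibration is good to about 2 mm. A picture is of the moment at which its call begins: read the wrist's pose just before it. calibration takes no time and is no camera call.
- bot.hand_in(): hands the job in; it is judged then, once.
Trained networks look in the newest picture that a camera, given by its name, has taken for a name from the list of things; names that differ only in an ending like _2 or _b are one class to them, and where a whole thing is asked for, a point or a joint stands for the part that bears it (a point fixed in the world has none). Each returns a list of dicts, best first, with "conf" (0 to 1); they miss things now and then, are a little off and sometimes report something else, mostly with a low value. They report only what shows in the picture. A call takes as long as a camera call. They do not tell look-alikes from the thing itself.
- look_for(thing, camera): "extent" ([left, top, right, bottom] in pixels, round what is visible of it).
The state is a dict: "time_s": time; "joint_positions": joint angles; "qvel": joint speeds; "tau": joint torques, N m; "position": TCP position; "tcp_rot": TCP orientation; "force": force on the tool from outside, world axes, zero at the start; "moment": the same for the moment, N m; "opening": opening from 0.0 (shut) to 1.0 (fully open); "grasp_force": force on a finger pad.
Only numpy, scipy, OpenCV 4.12 (cv2) and the standard library are available. Lean on these libraries where they do the work, as an engineer would, in place of code of your own. Each camera call takes 0.05 s, during which the arm holds its last target. There are 200 camera calls.

## Task

Turn the tag reader's selector knob until its white line points at the green dot and clicks in there; then pick up the green filter holder by its grip bar and carry it over the roller of the crank stand, touching neither the stand nor its crank. Finish still holding it: the program ends with the holder level, hovering about 15 mm above the reader's black window, centred on it with long side along long side (either way round), without the holder ever touching the reader. Leave the other things on the counter where they are.

Things in the scene. Friction and masses are not known exactly. Their poses are not given: they have to be found in the camera images.
- holder: Green plastic slotted plate 140 (x) x 90 (y) x 6 mm, about 0.1 kg, loose, lying flat on the counter. A grip bar stands on its middle: 60 mm long along x, 14 mm thick along y, its top 42 mm above the underside. Origin: centre of the underside; z up, x the long side. Both ends are alike.
- console: White tag reader fixed to the counter, 170 (x) x 210 (y) mm, top 40 mm above the counter. Origin: centre of its underside; z up. Its selector knob stands at (0, +58) mm and its window centre at (0, -48) mm in x, y of this frame. It may stand on either side of the roller stand; the holder starts on the other side.
- reader_window (a point): Centre of the reader's black window, on the window's surface, 42 mm above the counter. The window is 140 mm along x and 90 mm along y (the holder's outline) with a thin white border; z up, axes as the console's.
- selector_grip (a point): Point on the knob's vertical axis, 70 mm above the counter. The knob's grip bar is 46 mm long along this point's x, 13 mm thick along y, 48 to 82 mm above the counter, above a round black skirt of radius 24 mm. The white line is on the -x half of the bar and points to -x. These axes turn with the knob; z up.
- selector (a joint): Selector angle (rad), growing clockwise from above. Clicks at 0, 0.524, 1.047, 1.571, 2.094, each with a dot 37 mm from the axis; the large green dot is at 1.571, the others are small, black. In the console's frame the white line points at 240 degrees minus this angle, from +x towards +y. Starts at 0.524 or 1.047; takes about 0.05 N m; let go within 0.2 rad of a click it snaps in.
- stand: Steel roller stand fixed to the counter between reader and holder. Origin: centre of its underside; x along the roller. Base 280 (x) x 80 (y) mm; end plates at x = -130 and +130 mm, 70 mm wide, 120 mm high; between them a roller of radius 30 mm, axis 80 mm above the counter. The hand crank at the +x end reaches to x = 186 mm and at most 142 mm high.
- suction_tip: Chrome suction tip lying on the counter, 190 mm long along y, 18 mm high; origin on the underside near its middle.
- speculum: Polished steel speculum, about 105 mm long along y, 45 mm wide, 66 mm high; origin on the underside near its middle.
- indicator_jar: Closed jar with blue cap, 60 mm diameter, 75 mm high; origin at the centre of the underside.
- steel_bowl: Steel bowl, 90 mm across the rim, 45 mm high; origin at the centre of the underside.
- guard_a: Brushed aluminium tray corner guard, 60 x 60 x 40 mm; origin at the centre of the underside.
- guard_b: Second corner guard, the same as the first.
Things that resemble listed ones, but are neither listed nor needed, are in the scene too. Of the things like the holder, leave any that is pink or red; of the rest the larger one is meant.

How it is judged (in metres and radians):
On the way, in this order (a step that is already met when the one before it is completed fails the run):
1. the selector rests at the green dot (value of joint selector between 1.45 and 1.69 rad and velocity of joint selector between -0.2 and 0.2 rad/s), for 0.2 s.
2. the gripped holder passes above the roller, between the end plates (y of holder in the frame of stand between -0.04 and 0.04 m and x of holder in the frame of stand between -0.14 and 0.14 m and height (world z) of holder above 0.11 m and contact force between holder and the fingers above 0.5 N), for 0.02 s.
At the end, for the whole second after the job is handed in: Selector at 1.45 to 1.69 rad. Holder in the fingers, at rest, not touching the reader, underside 5 to 30 mm above the window, centre within 12 mm of the window's sideways, long sides within 0.14 rad, level within 0.12 rad. Loose bystanders within 30 mm of their starts (value of joint selector between 1.45 and 1.69 rad and z of holder in the frame of reader_window between 0.005 and 0.03 m and horizontal distance between holder and reader_window below 0.012 m and angle between the x axis of holder and the x axis of reader_window, either way round below 0.14 rad and angle between holder's own z axis and vertical below 0.12 rad and contact force between holder and the fingers above 1 N and contact force between holder and console below 0.05 N and linear speed of holder below 0.02 m/s and distance of each of suction_tip, speculum, indicator_jar, steel_bowl, guard_a, guard_b from where it was at the start of the episode below 0.03 m); the arm keeps its last pose, push and grip.
It fails at once if the robot or the holder touches the roller stand or its crank (contact force between any of the fingers, the arm, holder and stand above 0.5 N).
It fails at once if the holder touches the reader (contact force between holder and console above 0.3 N).
It fails at once if a loose bystander is moved more than 30 mm (distance of any of suction_tip, speculum, indicator_jar, steel_bowl, guard_a, guard_b from where it was at the start of the episode above 0.03 m).
It also fails if it takes over 64 s, if anything falls off the work surface, if the arm or the gripper's body presses on something with over 40 N, if the wrist force passes 120 N, or if a joint passes its speed limit or range.

## Working session

There is one attempt and no reset: what is moved stays moved. The work goes in short steps, Python scripts to look and compute and a shell command to move; the robot and the scene stay as the last step left them, time stands still between calls to the robot, and variables do not carry over. Pictures are saved under pics/ and viewed, at most 10 in all, crops included, and the job is handed in when it is done.

```bash
mkdir -p pics
python3 - <<'E'
from rig import readout,capture,calibration,look_for
import cv2,numpy as np
s=readout.read_state();print(s['time_s'],s['position'],s['tcp_rot'],s['opening'])
ims=[]
for c in('top','side'):
    p,d=capture(c);np.savez(f'{c}.npz',p=p,d=d);cv2.imwrite(f'pics/{c}0.png',p[:,:,::-1])
    print(c,calibration(c)['T'].round(3).tolist())
    for t in('holder','console','selector','stand'):
        print(t,[(round(r['conf'],2),np.round(r['extent']).tolist()) for r in look_for(t,c)[:4]])
E
```

```text
0.0 [0.27251112 0.56180866 0.29128115] [[-8.99652590e-01  4.36604702e-01 -1.24576298e-03]
 [ 4.36606332e-01  8.99650969e-01 -1.74528139e-03]
 [ 3.58753807e-04 -2.11405493e-03 -9.99997701e-01]] 0.9990154999097538
top [[0.009, -0.986, 0.166, 0.348], [-1.0, -0.009, 0.005, -0.095], [-0.003, -0.166, -0.986, 1.161], [0.0, 0.0, 0.0, 1.0]]
holder [(0.85, [339.0, 192.0, 393.0, 250.0]), (0.8, [306.0, 139.0, 347.0, 172.0]), (0.79, [283.0, 220.0, 321.0, 257.0]), (0.73, [430.0, 185.0, 474.0, 248.0])]
console [(0.62, [98.0, 158.0, 187.0, 229.0])]
selector []
stand [(0.58, [223.0, 124.0, 261.0, 265.0])]
side [[0.761, -0.468, 0.448, 0.027], [-0.648, -0.571, 0.504, -0.687], [0.02, -0.674, -0.738, 0.929], [0.0, 0.0, 0.0, 1.0]]
holder [(0.92, [294.0, 278.0, 361.0, 322.0]), (0.91, [370.0, 334.0, 442.0, 407.0]), (0.78, [240.0, 259.0, 282.0, 278.0]), (0.71, [331.0, 222.0, 365.0, 253.0])]
console [(0.93, [158.0, 126.0, 247.0, 192.0])]
selector [(0.65, [194.0, 150.0, 306.0, 255.0]), (0.49, [179.0, 125.0, 199.0, 143.0])]
stand [(0.91, [196.0, 149.0, 310.0, 256.0])]
```

View pics/top0.png

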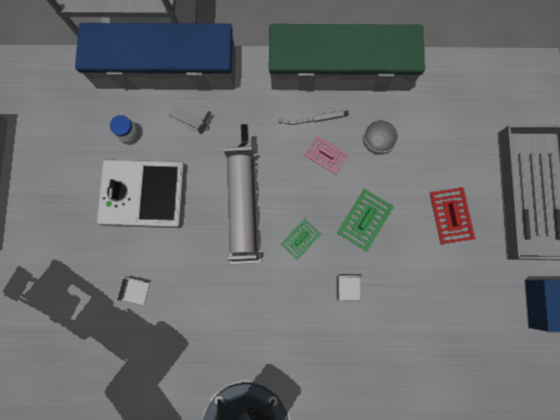

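View pics/side0.png

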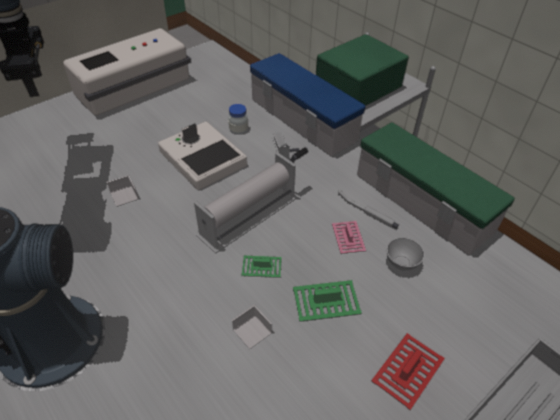

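```bash
cat > h.py <<'E'
import numpy as np,cv2
from rig import calibration
def onplane(c,uv,z,T=None):
    k=calibration(c);K=k['mtx'];T=k['T'] if T is None else T
    uv=np.atleast_2d(np.asarray(uv,float))
    r=np.c_[uv,np.ones(len(uv))]@np.linalg.inv(K).T@T[:3,:3].T
    return T[:3,3]+r*((z-T[2,3])/r[:,2])[:,None]
def cloud(c,d,T=None):
    k=calibration(c);K=k['mtx'];T=k['T'] if T is None else T
    v,u=np.mgrid[:d.shape[0],:d.shape[1]]
    P=np.stack([u,v,np.ones_like(u)],-1)@np.linalg.inv(K).T*d[...,None]
    return P@T[:3,:3].T+T[:3,3]
def rect(xy):
    (c,s,a)=cv2.minAreaRect((np.asarray(xy)[:,:2]*1000).astype(np.float32))
    return np.round(c,1),np.round(s,1),round(a,1)
E
python3 - <<'E'
from h import *
f=np.load('top.npz');p=f['p'];d=f['d'];W=cloud('top',d)
hsv=cv2.cvtColor(p,cv2.COLOR_RGB2HSV)
g=cv2.inRange(hsv,(45,80,40),(80,255,255))
def box(m,a,b,c,e):
    o=np.zeros_like(m);o[b:e,a:c]=m[b:e,a:c];return np.argwhere(o)[:,::-1]
for z,b in((.006,(330,183,400,256)),(.006,(278,212,325,262))):
    print('holder',rect(onplane('top',box(g,*b),z)))
hz=(W[...,2]>.02)&(W[...,2]<.06)
m=box((hz&(g>0)).astype(np.uint8),330,183,400,256);print('bar',rect(W[m[:,1],m[:,0]]),len(m))
w=((W[...,2]>.03)&(W[...,2]<.055)).astype(np.uint8)
m=box(w,92,152,192,235);print('console',rect(W[m[:,1],m[:,0]]))
b=box(cv2.inRange(p,(0,0,0),(60,60,60)),132,160,182,226);print('window',rect(onplane('top',b,.042)),rect(b))
k=box((W[...,2]>.06).astype(np.uint8),95,165,135,215);P=W[k[:,1],k[:,0]];print('knob',rect(P),P[:,2].max(),len(k))
gd=box(g,98,190,125,215);print('gdot',onplane('top',gd.mean(0),.041))
r=box((W[...,2]>.05).astype(np.uint8),215,110,275,275);P=W[r[:,1],r[:,0]];print('stand',rect(P),P[:,2].max())
P=P[(P[:,2]>.09)];print(rect(P))
q=P[P[:,2]>.113];print('high',len(q),q.min(0),q.max(0)); 
for lo,hi in((.3,.45),(.45,.55),(.55,.75)):
  s=q[(q[:,0]>lo)&(q[:,0]<hi)]
  if len(s):print(lo,s.min(0).round(3),s.max(0).round(3))
cv2.imwrite('pics/a.png',cv2.resize(p[140:240,80:200,::-1],(720,600),interpolation=cv2.INTER_CUBIC))
E
```

```text
holder (array([ 510.7, -301.3]), array([ 88.1, 137.8]), 57.9)
holder (array([ 459.3, -134.5]), array([57.3, 90. ]), 47.2)
bar (array([ 510.7, -301.2]), array([14.1, 59.7]), 59.0) 145
console (array([571.9, 276.6]), array([210.7, 170.9]), 88.7)
window (array([563.1, 219. ]), array([106.2, 149.7]), 88.9) (array([161201.4, 195456.7]), array([41477. , 57801.2]), 1.9)
knob (array([454.8, 131.4]), array([498.5,  43.5]), 59.8) 1.1605779447640683 154
gdot [[0.54145112 0.35487203 0.041     ]]
stand (array([521.2,  10.6]), array([387.2, 119.4]), 14.3) 1.1605779447640683
(array([521.2,  10.6]), array([387.2, 119.4]), 14.3)
high 430 [ 0.34830875 -0.09499188  0.1130347 ] [0.72078744 0.05722438 1.16057794]
0.3 [ 0.348 -0.095  0.113] [0.41  0.042 1.161]
0.45 [0.461 0.009 0.113] [0.527 0.018 0.114]
0.55 [ 0.551 -0.011  0.113] [0.721 0.057 0.142]
```

View pics/a.png

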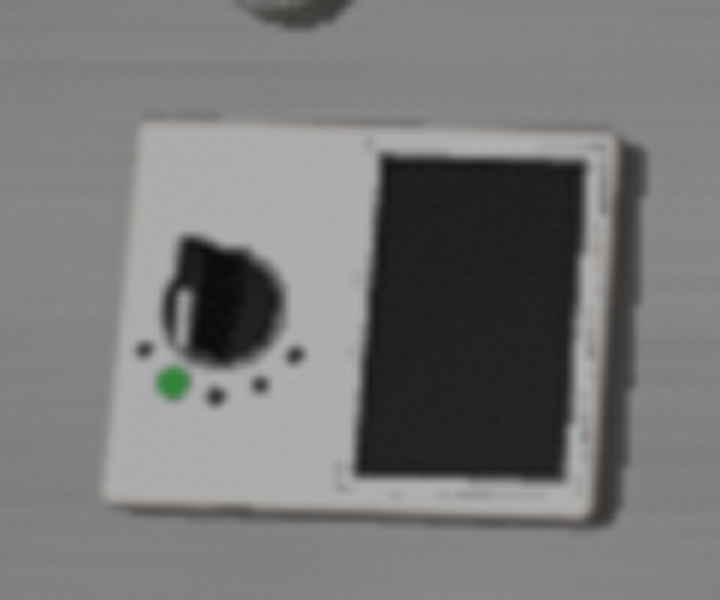

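```bash
cat >> h.py <<'E'
def row(x,y,z,yaw):
    "tool-axes row to TCP x,y,z (mm), tool down, tool y axis at yaw deg (or +180, nearer)"
    from rig import readout
    from scipy.spatial.transform import Rotation as R
    s=readout.read_state();C=np.array(s['tcp_rot']);best=None
    for a in(yaw,yaw+180):
        a=np.radians(a);Y=np.array([np.cos(a),np.sin(a),0]);Z=np.array([0,0,-1.])
        v=R.from_matrix(C.T@np.c_[np.cross(Y,Z),Y,Z]).as_rotvec()/np.pi
        if best is None or np.linalg.norm(v)<np.linalg.norm(best):best=v
    d=C.T@(np.array([x,y,z])/1000-s['position'])/.2
    return np.r_[d,best].round(3).tolist()
E
python3 -c "
from h import *
print(row(573,334.6,250,88.7))"
```

```text
[-1.847, -0.369, 0.211, -0.0, -0.0, -0.137]
```

```bash
python3 -m pendant '[[-1,-0.2,0.11,0,0,-0.137,-1],[-1,-0.2,0.11,0,0,-0.137,-1],[-1,-0.2,0.11,0,0,-0.137,-1],[-1,-0.2,0.11,0,0,-0.137,-1],[-1,-0.2,0.11,0,0,-0.137,-1]]'; python3 -c "
from h import *
print(row(573,334.6,250,88.7))"
```

```text
time_s: 1.0
position: [0.4394, 0.4359, 0.2698]
tcp_rot: [[-1.0, 0.026, 0.002], [0.026, 1.0, -0.001], [-0.002, -0.001, -1.0]]
force: [-0.9, 0.9, 0.3]
opening: 1.002
grasp_force: 0.0
[-0.681, -0.489, 0.101, -0.0, 0.001, -0.001]
```

```bash
python3 -m pendant '[[-0.68,-0.489,0.1,0,0,-0.001,-1],[-0.68,-0.489,0.1,0,0,-0.001,-1],[-0.68,-0.489,0.1,0,0,-0.001,-1],[-0.68,-0.489,0.1,0,0,-0.001,-1],[-0.68,-0.489,0.1,0,0,-0.001,-1],[-0.68,-0.489,0.1,0,0,-0.001,-1]]'
python3 - <<'E'
from h import *
from rig import readout,capture
s=readout.read_state();p,d=capture('wrist')
T=np.eye(4);T[:3,:3]=s['tcp_rot'];T[:3,3]=s['position'];T=T@calibration('wrist')['mount']
W=cloud('wrist',d,T)
for lo,hi in((.075,.09),):
    m=(W[...,2]>lo)&(W[...,2]<hi)&(np.hypot(W[...,0]-.573,W[...,1]-.335)<.035);P=W[m];print('bar',m.sum(),rect(P),P[:,2].mean())
m=(W[...,2]>.034)&(W[...,2]<.047)&(abs(W[...,0]-.57)<.12)&(abs(W[...,1]-.28)<.15);P=W[m];print('top',rect(P),np.median(P[:,2]))
g=cv2.inRange(cv2.cvtColor(p,cv2.COLOR_RGB2HSV),(45,80,40),(80,255,255))
q=np.argwhere(g>0)[:,::-1];print('g',len(q),len(q) and onplane('wrist',q.mean(0),.041,T))
cv2.imwrite('pics/w1.png',p[:,:,::-1]);print(row(573,334.6,200,88.7))
E
```

```text
time_s: 1.6
position: [0.5681, 0.339, 0.2501]
tcp_rot: [[-1.0, 0.018, -0.002], [0.018, 1.0, 0.001], [0.002, 0.0, -1.0]]
force: [0.3, 1.6, 0.2]
opening: 1.003
grasp_force: 0.0
bar 988 (array([572. , 338.6]), array([12.8, 45.8]), 88.4) 0.08187891674776719
top (array([561.5, 281.4]), array([208.8, 149.9]), 88.7) 0.04112753102239275
g 243 [[0.54121511 0.3581423  0.041     ]]
[-0.028, -0.024, 0.251, 0.0, -0.001, 0.002]
```

View pics/w1.png

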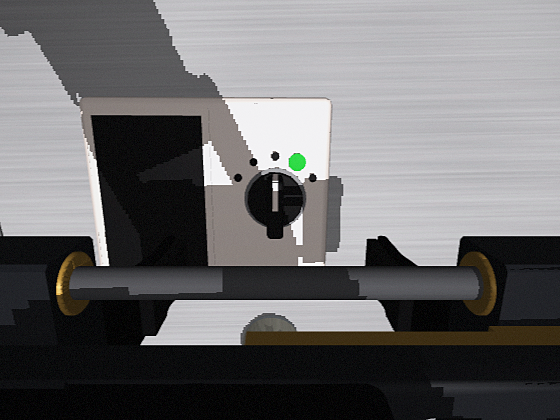

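```bash
python3 -m pendant '[[-0.028,-0.02,0.25,0,0,0.002,-1],[-0.028,-0.02,0.25,0,0,0.002,-1],[-0.028,-0.02,0.25,0,0,0.002,-1],[-0.028,-0.02,0.25,0,0,0.002,-1]]'
python3 - <<'E'
from h import *
from rig import readout,capture
s=readout.read_state();p,d=capture('wrist');print(np.array(s['qvel']).round(2))
T=np.eye(4);T[:3,:3]=s['tcp_rot'];T[:3,3]=s['position'];T=T@calibration('wrist')['mount']
W=cloud('wrist',d,T)
m=(W[...,2]>.075)&(W[...,2]<.09)&(np.hypot(W[...,0]-.573,W[...,1]-.335)<.035);P=W[m];print('bar',m.sum(),rect(P),P[:,2].mean())
print(row(573,336,124,88.5))
E
```

```text
time_s: 2.05
position: [0.5746, 0.3356, 0.2023]
tcp_rot: [[-1.0, 0.023, 0.002], [0.023, 1.0, 0.001], [-0.002, 0.001, -1.0]]
force: [-0.3, 0.7, 0.7]
opening: 1.0
grasp_force: 0.0
[-0.5  -0.93 -0.75  0.   -0.38 -0.  ]
bar 1463 (array([572.1, 338.7]), array([12.9, 46. ]), 88.5) 0.08182719625548918
[0.011, 0.002, 0.393, 0.0, 0.001, 0.001]
```

```bash
python3 -m pendant '[[0.007,0.006,0.15,0,0,0.001,-1],[0.007,0.006,0.3,0,0,0.001,-1],[0.007,0.006,0.393,0,0,0.001,-1],[0.007,0.006,0.393,0,0,0.001,-1],[0.007,0.006,0.393,0,0,0.001,-1],[0.007,0.006,0.393,0,0,0.001,1],[0.007,0.006,0.393,0,0,0.001,1],[0.007,0.006,0.393,0,0,0.001,1]]'; python3 -c "
from h import *
print(row(573,337,124,88.5))"
```

```text
time_s: 2.9
position: [0.5739, 0.3357, 0.123]
tcp_rot: [[-1.0, 0.028, 0.002], [0.028, 1.0, 0.001], [-0.002, 0.001, -1.0]]
force: [-0.1, -0.7, 0.2]
opening: 0.81
grasp_force: 0.0
[0.005, 0.006, -0.005, 0.0, 0.001, -0.0]
```

```bash
for i in 1; do python3 -m pendant '[[0,0.003,0,0,0,0,1],[0,0.003,0,0,0,0,1],[0,0.003,0,0,0,0,1],[0,0.003,0,0,0,0,1],[0,0.003,0,0,0,0,1],[0,0.003,0,0,0,0,1],[0,0.003,0,0,0,0,1],[0,0.003,0,0,0,0,1]]'; done; python3 -m pendant '[[0,0,0,0,0,0,1],[0,0,0,0,0,0,1],[0,0,0,0,0,0,1]]'
```

```text
time_s: 3.7
position: [0.5734, 0.3377, 0.1216]
tcp_rot: [[-1.0, 0.029, 0.001], [0.029, 1.0, 0.004], [-0.001, 0.004, -1.0]]
force: [0.4, 5.2, -2.0]
opening: 0.144
grasp_force: 30.0
time_s: 4.0
position: [0.5734, 0.3377, 0.1216]
tcp_rot: [[-1.0, 0.028, 0.001], [0.028, 1.0, 0.003], [-0.001, 0.003, -1.0]]
force: [0.0, 5.5, -2.0]
opening: 0.145
grasp_force: 30.0
```

```bash
python3 -m pendant '[[0,0.003,0,0,0,0.03,1],[0,0.003,0,0,0,0.07,1],[0,0.003,0,0,0,0.11,1],[0,0.003,0,0,0,0.15,1],[0,0.003,0,0,0,0.17,1],[0,0.003,0,0,0,0.17,1],[0,0.003,0,0,0,0.17,1],[0,0.003,0,0,0,0.17,1]]'
```

```text
time_s: 4.8
position: [0.5733, 0.3373, 0.1216]
tcp_rot: [[-0.847, 0.532, 0.0], [0.532, 0.847, 0.001], [0.001, 0.001, -1.0]]
force: [-0.2, 4.2, -2.1]
opening: 0.143
grasp_force: 30.0
```

```bash
python3 -m pendant '[[0,0,0,0,0,0,-1],[0,0,0,0,0,0,-1],[0,0,0,0,0,0,-1],[0,0,0,0,0,0,-1],[0,0,0,0,0,0,-1],[0,0,0,0,0,0,-1],[0,0,-0.2,0,0,0,-1],[0,0,-0.4,0,0,0,-1]]'; python3 -m pendant '[[0,0,-0.3,0,0,0,-1],[0,0,-0.5,0,0,0,-1],[0,0,-0.5,0,0,0,-1],[0,0,-0.5,0,0,0,-1]]'
python3 - <<'E'
from h import *
from rig import readout,capture
s=readout.read_state();p,d=capture('wrist')
T=np.eye(4);T[:3,:3]=s['tcp_rot'];T[:3,3]=s['position'];T=T@calibration('wrist')['mount']
W=cloud('wrist',d,T)
m=(W[...,2]>.075)&(W[...,2]<.09)&(np.hypot(W[...,0]-.573,W[...,1]-.337)<.035);P=W[m];print('bar',m.sum(),rect(P),P[:,2].mean())
m=(W[...,2]>.030)&(W[...,2]<.05)&(abs(W[...,0]-.57)<.12)&(abs(W[...,1]-.28)<.15);print('top',rect(W[m]))
cv2.imwrite('pics/w2.png',p[:,:,::-1])
for c in('top','side'):
    p,d=capture(c);np.savez(f'{c}1.npz',p=p,d=d)
# stand geometry, holder height band
W=cloud('top',np.load('top.npz')['d'])
m=(W[...,2]>.06)&(W[...,2]<.2)&(W[...,0]>.35)&(W[...,0]<.75)&(abs(W[...,1])<.1);P=W[m]
for lo in np.arange(.36,.74,.02):
    q=P[(P[:,0]>=lo)&(P[:,0]<lo+.02)]
    if len(q):print(round(lo,2),len(q),q.min(0).round(3)[1],q.max(0).round(3)[1:],np.median(q[:,1]).round(3))
print(row(510.7,-301.3,250,149))
E
```

```text
time_s: 5.6
position: [0.5724, 0.3361, 0.2007]
tcp_rot: [[-0.846, 0.533, -0.004], [0.533, 0.846, -0.002], [0.003, -0.004, -1.0]]
force: [-0.0, -0.0, 0.7]
opening: 0.792
grasp_force: 0.0
time_s: 6.0
position: [0.5738, 0.3368, 0.3037]
tcp_rot: [[-0.846, 0.533, 0.004], [0.533, 0.846, 0.001], [-0.002, 0.003, -1.0]]
force: [-0.4, 0.7, -0.4]
opening: 0.991
grasp_force: 0.0
bar 721 (array([572.1, 339. ]), array([12.8, 46.6]), 58.0) 0.08187145816975934
top (array([571.4, 281.4]), array([208.4, 170.2]), 88.7)
0.38 17 0.001 [0.039 0.122] 0.029
0.4 205 -0.028 [0.042 0.124] 0.006
0.42 206 -0.021 [0.037 0.113] 0.006
0.44 217 -0.02 [0.037 0.112] 0.007
0.46 201 -0.019 [0.042 0.113] 0.009
0.48 211 -0.017 [0.041 0.113] 0.01
0.5 204 -0.016 [0.042 0.112] 0.011
0.52 196 -0.015 [0.042 0.114] 0.013
0.54 204 -0.013 [0.046 0.116] 0.014
0.56 204 -0.012 [0.046 0.113] 0.015
0.58 193 -0.012 [0.046 0.114] 0.015
0.6 189 -0.01 [0.047 0.114] 0.018
0.62 195 -0.009 [0.051 0.113] 0.018
0.64 179 -0.008 [0.057 0.123] 0.029
0.66 229 -0.012 [0.057 0.138] 0.01
0.68 63 -0.004 [0.013 0.141] 0.005
0.7 52 -0.001 [0.013 0.142] 0.006
0.72 3 0.004 [0.011 0.135] 0.009
[-1.438, -2.861, 0.254, -0.001, 0.0, 0.493]
```

View pics/w2.png

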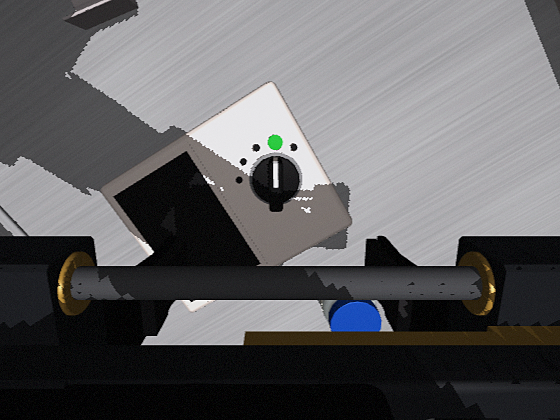

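```bash
for i in 1; do python3 -m pendant '[[-0.48,-0.96,0,0,0,0,-1],[-0.48,-0.96,0,0,0,0,-1],[-0.48,-0.96,0,0,0,0,-1],[-0.48,-0.96,0,0,0,0,-1],[-0.48,-0.96,0,0,0,0,-1]]'; done; python3 -m pendant '[[-0.48,-0.96,0,0,0,0,-1],[-0.48,-0.96,0,0,0,0,-1],[-0.48,-0.96,0,0,0,0,-1],[-0.48,-0.96,0,0,0,0,-1],[-0.48,-0.96,0,0,0,0,-1]]'; python3 -c "
from h import *
print(row(511,-298,250,58.5))"
```

```text
time_s: 6.65
position: [0.5509, 0.1189, 0.2996]
tcp_rot: [[-0.844, 0.536, -0.005], [0.536, 0.844, -0.002], [0.004, -0.004, -1.0]]
force: [0.6, 0.3, -0.5]
opening: 1.0
grasp_force: 0.0
time_s: 7.15
position: [0.5309, -0.0945, 0.3003]
tcp_rot: [[-0.844, 0.536, -0.002], [0.536, 0.844, -0.0], [0.001, -0.001, -1.0]]
force: [1.1, 0.2, -0.1]
opening: 1.005
grasp_force: 0.0
[-0.462, -0.912, 0.252, -0.0, -0.0, -0.005]
```

```bash
python3 -m pendant '[[-0.46,-0.912,0.25,0,0,-0.005,-1],[-0.46,-0.912,0.25,0,0,-0.005,-1],[-0.46,-0.912,0.25,0,0,-0.005,-1],[-0.46,-0.912,0.25,0,0,-0.005,-1],[-0.46,-0.912,0.25,0,0,-0.005,-1],[-0.46,-0.912,0.25,0,0,-0.005,-1],[-0.46,-0.912,0.25,0,0,-0.005,-1]]'
python3 - <<'E'
from h import *
from rig import readout,capture
s=readout.read_state();p,d=capture('wrist')
T=np.eye(4);T[:3,:3]=s['tcp_rot'];T[:3,3]=s['position'];T=T@calibration('wrist')['mount']
W=cloud('wrist',d,T)
g=cv2.inRange(cv2.cvtColor(p,cv2.COLOR_RGB2HSV),(40,80,20),(85,255,255))>0
n=np.hypot(W[...,0]-.511,W[...,1]+.3)<.1
P=W[g&n&(W[...,2]>.03)&(W[...,2]<.05)];print('bar',len(P),rect(P),P[:,2].mean())
P=W[g&n&(W[...,2]<.012)];print('plate',len(P),rect(P))
print(row(511,-298,80,58.5))
E
```

```text
time_s: 7.85
position: [0.5119, -0.2922, 0.2509]
tcp_rot: [[-0.855, 0.519, -0.002], [0.519, 0.855, 0.003], [0.003, 0.001, -1.0]]
force: [0.0, -0.4, 1.5]
opening: 0.997
grasp_force: 0.0
bar 1042 (array([ 510.4, -298.3]), array([13.1, 59.5]), 58.1) 0.041811308973931156
plate 8899 (array([ 511.6, -298.6]), array([ 90.5, 141. ]), 58.1)
[-0.013, -0.031, 0.857, 0.0, -0.001, 0.002]
```

```bash
python3 -m pendant '[[-0.013,-0.031,0.2,0,0,0.003,-1],[-0.013,-0.031,0.4,0,0,0.003,-1],[-0.013,-0.031,0.6,0,0,0.003,-1],[-0.013,-0.031,0.75,0,0,0.003,-1],[-0.013,-0.031,0.855,0,0,0.003,-1],[-0.013,-0.031,0.855,0,0,0.003,-1],[-0.013,-0.031,0.855,0,0,0.003,-1]]'; python3 -c "
from h import *
print(row(511,-298.4,80,58.1))"
```

```text
time_s: 8.6
position: [0.5117, -0.2992, 0.0812]
tcp_rot: [[-0.851, 0.526, 0.0], [0.526, 0.851, 0.0], [0.0, 0.0, -1.0]]
force: [-0.2, -1.3, -0.1]
opening: 1.001
grasp_force: 0.0
[0.005, 0.002, 0.006, 0.0, -0.0, 0.001]
```

```bash
python3 -m pendant '[[0.003,0.002,0.005,0,0,0,1],[0.003,0.002,0.005,0,0,0,1],[0.003,0.002,0.005,0,0,0,1],[0.003,0.002,0.005,0,0,0,1],[0.003,0.002,0.005,0,0,0,1],[0.003,0.002,0.005,0,0,0,1],[0.003,0.002,0.005,0,0,0,1],[0.003,0.002,0.005,0,0,0,1]]';python3 -m pendant '[[0,0,0,0,0,0,1],[0,0,0,0,0,0,1],[0,0,0,0,0,0,1],[0,0,0,0,0,0,1],[0,0,0,0,0,0,1]]'
```

```text
time_s: 9.4
position: [0.5107, -0.3, 0.0796]
tcp_rot: [[-0.85, 0.527, -0.0], [0.527, 0.85, 0.0], [0.0, 0.0, -1.0]]
force: [-0.6, -0.6, -0.8]
opening: 0.355
grasp_force: 0.0
time_s: 9.9
position: [0.5107, -0.3, 0.0796]
tcp_rot: [[-0.85, 0.527, -0.0], [0.527, 0.85, 0.0], [0.0, 0.0, -1.0]]
force: [0.6, 0.0, -1.8]
opening: 0.158
grasp_force: 30.0
```

```bash
python3 -m pendant '[[0,0,-0.1,0,0,0,1],[0,0,-0.3,0,0,0,1],[0,0,-0.5,0,0,0,1],[0,0,-0.7,0,0,0,1],[0,0,-0.85,0,0,0,1],[0,0,-1,0,0,0,1],[0,0,-1,0,0,0,1],[0,0,-1,0,0,0,1]]'; python3 -c "
from h import *
print(row(530,-100,285,88.7),row(530,15,285,88.7),row(571,232.5,285,88.7))"
```

```text
time_s: 10.7
position: [0.5105, -0.2998, 0.2798]
tcp_rot: [[-0.85, 0.527, 0.0], [0.527, 0.85, -0.0], [-0.001, -0.0, -1.0]]
force: [0.1, -0.2, -2.4]
opening: 0.159
grasp_force: 30.0
[0.444, 0.9, -0.027, -0.0, 0.0, -0.17] [0.747, 1.389, -0.027, -0.0, 0.0, -0.17] [1.147, 2.421, -0.027, -0.0, 0.0, -0.17]
```

```bash
python3 -m pendant '[[0.08,0.16,-0.03,0,0,-0.03,1],[0.16,0.34,-0.03,0,0,-0.07,1],[0.25,0.52,-0.03,0,0,-0.11,1],[0.35,0.7,-0.03,0,0,-0.15,1],[0.444,0.9,-0.03,0,0,-0.17,1],[0.444,0.9,-0.03,0,0,-0.17,1],[0.444,0.9,-0.03,0,0,-0.17,1]]'; python3 -c "
from h import *
print(row(530,15,285,88.7),row(540,75,285,88.7))"
```

```text
time_s: 11.4
position: [0.5294, -0.099, 0.2838]
tcp_rot: [[-1.0, 0.019, -0.004], [0.019, 1.0, 0.001], [0.004, 0.001, -1.0]]
force: [0.4, -0.7, -0.4]
opening: 0.16
grasp_force: 30.0
[0.008, 0.57, -0.005, 0.0, -0.001, 0.001] [-0.036, 0.871, -0.005, 0.0, -0.001, 0.001]
```

```bash
python3 -m pendant '[[0,0.15,0,0,0,0.001,1],[0,0.35,0,0,0,0.001,1],[0,0.5,0,0,0,0.001,1],[0,0.57,0,0,0,0.001,1],[0,0.6,0,0,0,0.001,1],[0,0.7,0,0,0,0.001,1],[-0.02,0.87,0,0,0,0.001,1],[-0.036,1,0,0,0,0.001,1]]'; python3 -m pendant '[[0,0,0,0,0,0,1],[0,0,0,0,0,0,1]]'; python3 -c "
from h import *
print(row(571,232.5,200,88.7))"
```

```text
time_s: 12.2
position: [0.5424, 0.0988, 0.2854]
tcp_rot: [[-1.0, 0.027, 0.0], [0.027, 1.0, -0.001], [-0.0, -0.001, -1.0]]
force: [-0.2, 0.1, -0.8]
opening: 0.159
grasp_force: 30.0
time_s: 12.4
position: [0.542, 0.0984, 0.2853]
tcp_rot: [[-1.0, 0.025, -0.0], [0.025, 1.0, -0.001], [0.0, -0.001, -1.0]]
force: [-0.9, 0.0, -1.1]
opening: 0.159
grasp_force: 30.0
[-0.129, 0.674, 0.425, -0.0, -0.0, -0.001]
```

```bash
python3 -m pendant '[[-0.03,0.15,0,0,0,0,1],[-0.07,0.35,0,0,0,0,1],[-0.11,0.55,0,0,0,0,1],[-0.129,0.67,0,0,0,0,1],[-0.129,0.674,0.15,0,0,0,1],[-0.129,0.674,0.3,0,0,0,1],[-0.129,0.674,0.42,0,0,0,1],[-0.129,0.674,0.42,0,0,0,1]]';python3 -m pendant '[[0,0,0,0,0,0,1],[0,0,0,0,0,0,1]]'
python3 - <<'E'
from h import *
from rig import readout,capture
s=readout.read_state();print(s['position'])
ps=[]
for c in('wrist','side','top'):
    p,d=capture(c);ps.append(p)
    if c=='wrist':
        T=np.eye(4);T[:3,:3]=s['tcp_rot'];T[:3,3]=s['position'];T=T@calibration('wrist')['mount']
    else:T=None
    W=cloud(c,d,T);g=cv2.inRange(cv2.cvtColor(p,cv2.COLOR_RGB2HSV),(40,80,20),(85,255,255))>0
    n=g&(np.hypot(W[...,0]-.571,W[...,1]-.23)<.11)&(W[...,2]>.09)&(W[...,2]<.2)
    P=W[n]
    if len(P)>20:
        q=P[P[:,2]<np.percentile(P[:,2],20)+.02];print(c,'holder',len(q),rect(q),q[:,2].min(),np.median(q[:,2]))
        A=np.c_[q[:,:2],np.ones(len(q))];print('slope',np.linalg.lstsq(A,q[:,2],rcond=None)[0][:2].round(3))
    m=(W[...,2]>.03)&(W[...,2]<.047)&(abs(W[...,0]-.57)<.12)&(abs(W[...,1]-.28)<.13)
    if m.sum()>50:print(c,'console',rect(W[m]))
cv2.imwrite('pics/w3.png',np.hstack([cv2.resize(ps[0],(400,300)),ps[1][80:230,110:310].repeat(2,0).repeat(2,1)])[:,:,::-1])
print(row(571,232.5,137,88.7))
E
```

```text
time_s: 13.2
position: [0.5691, 0.2312, 0.1979]
tcp_rot: [[-1.0, 0.027, -0.008], [0.027, 1.0, -0.003], [0.008, -0.003, -1.0]]
force: [-0.3, -0.8, -0.9]
opening: 0.156
grasp_force: 30.0
time_s: 13.4
position: [0.5721, 0.2329, 0.2031]
tcp_rot: [[-1.0, 0.026, 0.003], [0.026, 1.0, 0.0], [-0.003, 0.0, -1.0]]
force: [0.7, -0.4, 0.2]
opening: 0.155
grasp_force: 30.0
[0.57214132 0.23292957 0.20314363]
wrist holder 17289 (array([560.2, 234.1]), array([ 90. , 114.9]), 88.5) 0.12320551110633088 0.12963557804401418
slope [0.008 0.   ]
wrist console (array([569.8, 280.1]), array([209.1, 166.4]), 88.5)
side holder 457 (array([568.3, 230.7]), array([ 93.9, 135.7]), 89.3) 0.12207797281238253 0.12776710297163096
slope [-0.    -0.011]
side console (array([568.7, 275.3]), array([216. , 170.7]), 89.1)
top holder 582 (array([571.3, 230.2]), array([ 91.3, 136.1]), 87.6) 0.1221202181640153 0.12866090073108938
slope [0.004 0.003]
top console (array([570.2, 255.2]), array([167.6, 169. ]), 88.4)
[0.004, -0.005, 0.331, 0.0, 0.001, -0.001]
```

View pics/w3.png

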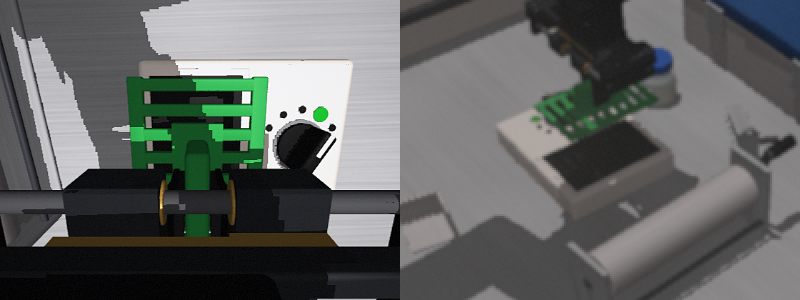

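```bash
python3 -m pendant '[[0.001,-0.009,0.06,0,0.001,-0.001,1],[0.001,-0.009,0.12,0,0.001,-0.001,1],[0.001,-0.009,0.18,0,0.001,-0.001,1],[0.001,-0.009,0.24,0,0.001,-0.001,1],[0.001,-0.009,0.28,0,0.001,-0.001,1],[0.001,-0.009,0.31,0,0.001,-0.001,1],[0.001,-0.009,0.325,0,0.001,-0.001,1],[0.001,-0.009,0.325,0,0.001,-0.001,1]]';python3 -m pendant '[[0,0,0,0,0,0,1],[0,0,0,0,0,0,1],[0,0,0,0,0,0,1],[0,0,0,0,0,0,1]]'
python3 - <<'E'
from h import *
from rig import readout,capture
s=readout.read_state();print(s['position'],s['force'])
T=np.eye(4);T[:3,:3]=s['tcp_rot'];T[:3,3]=s['position'];T=T@calibration('wrist')['mount']
for c,T in(('wrist',T),('top',None)):
    p,d=capture(c)
    W=cloud(c,d,T);g=cv2.inRange(cv2.cvtColor(p,cv2.COLOR_RGB2HSV),(40,80,20),(85,255,255))>0
    q=W[g&(np.hypot(W[...,0]-.571,W[...,1]-.23)<.11)&(W[...,2]>.05)&(W[...,2]<.075)];print(c,rect(q),np.median(q[:,2]))
    m=(W[...,2]>.03)&(W[...,2]<.046)&(abs(W[...,0]-.57)<.12)&(abs(W[...,1]-.28)<.13)
    print('console',rect(W[m]),W[m].max(0),np.median(W[m][:,2]))
    b=W[(W[...,2]>.075)&(W[...,2]<.09)&(np.hypot(W[...,0]-.572,W[...,1]-.338)<.035)]
    if len(b)>20:print('knob',rect(b))
print(row(571.5,231.3,137,88.7))
E
```

```text
time_s: 14.35
position: [0.5704, 0.2319, 0.1362]
tcp_rot: [[-1.0, 0.021, -0.004], [0.021, 1.0, -0.0], [0.004, -0.0, -1.0]]
force: [-0.2, 0.7, -1.0]
opening: 0.161
grasp_force: 30.0
time_s: 14.75
position: [0.5707, 0.2319, 0.137]
tcp_rot: [[-1.0, 0.021, -0.002], [0.021, 1.0, 0.0], [0.002, 0.0, -1.0]]
force: [-0.4, 0.1, -0.3]
opening: 0.159
grasp_force: 30.0
[0.57067814 0.23192186 0.13703574] [-0.43193263  0.14007024 -0.32672696]
wrist (array([558.6, 233.2]), array([ 89.9, 115.4]), 88.8) 0.06373782916554362
console (array([564.2, 280.3]), array([209.6, 155.3]), 88.5) [0.64456767 0.38536841 0.04596679] 0.040482549238351845
knob (array([572.1, 338.1]), array([14.2, 46.8]), 57.4)
top (array([569.6, 229.5]), array([ 90.2, 136.7]), 89.9) 0.06241203352115754
console (array([570.6, 243.7]), array([143.4, 169.9]), 88.8) [0.65511729 0.3171358  0.04591392] 0.03957601192045557
[-0.005, -0.003, -0.001, 0.0, -0.001, 0.0]
```

```bash
python3 -c "
from rig import bot
print(bot.hand_in())"
```

```text
the job is handed in; nothing more can be done
None
```

I turned the selector to the green dot and carried the large green holder over the roller. The job was handed in at 14.9 s with it still gripped, level, about 15 mm above the window and within about 2 mm of its centre by camera; the hand-in gave no verdict.

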